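# Turn the cartridge label up and hold the lamp shutter open

## Robot

A 6-joint arm with a two-finger parallel gripper is mounted at the origin on the work surface. World frame = base frame: x ahead of the robot, y to its left, z up, the work surface at z = 0. Lengths are in m, angles in rad, forces in N, time in s.
With the tool pointing down it reaches from about 0.3 to 0.825 m from the base axis. Payload 5.4 kg.
Tool frame: the origin (TCP) lies midway between the tips of the shut fingers; the grasp point (between the pads) lies 19 mm behind it (ctrl.grip_point_offset is the distance from the TCP to the grasp point, in m); z points along the fingers, y is the line along which they close (so a half turn about z gives the same grasp; the last joint's range is limited). The gripper opens to 92 mm and grips with 3 to 60 N. Pads are 20 mm wide; open, the fingers measure 128 mm over their backs; the gripper's body (75 mm by 189 mm) begins 69 mm behind the grasp point.
Start: joints at [1.132, 0.158, 1.597, -0, 1.386, -0.21], TCP at [0.13, 0.56, 0.215] pointing down, gripper open.
Joint ranges: [-2.91, 2.91], [-0.94, 2.29], [0.18, 2.7], [-1.29, 4.43], [0.17, 2.64], [-3, 3]. Speed limits (rad/s): [2.57, 2.57, 3.14, 3.14, 3.14, 3.14].

## Interface

Orientations are given as [roll, pitch, yaw] about the fixed x, y, z axes, in that order (R = Rz(yaw) Ry(pitch) Rx(roll)).
In Python, from bench import telemetry, eyes, job, ctrl gives the robot as it stands.
- The arm moves only by the shell command python3 -m crank 'ROWS' [FORCE]. ROWS is JSON, a list of rows, each a list of 3 entries, a list of its own where there are three numbers: the shift along the tool's x, y, z in mm, then the turn about the tool's z in rad, then the closure in counts, from 0 (fully open) to 255 (shut). In form: [[[x, y, z], yaw, claw], ...]. A call has 1 to 20 rows; each row shifts and turns the commanded pose from where the row before left it, along the tool's axes as they then stand; what a row does not reach is not made up. A row lasts 1/10 s, in which the tool goes at most 50 mm and 8.59 degrees, less where a joint would pass 70% of its speed; a pose out of reach is approached as far as the arm can. A call is refused whole if a number of a shift passes 50 or a number of a turn 0.15, either way. A call with a gripper value outside its range is refused whole. The fingers move at their own pace and stop on an object; FORCE is the grip in N (left out, the last holds). Time passes only in rows, so rows that do not move let the fingers close. It gives the time, the measured TCP pose, the force, the opening and the grip force at its end, in the units of the state.
- telemetry.read_state(): the state, without advancing time (a new reading comes with each control period).
- eyes.capture(name): name is "scene" or "top" or "wrist"; returns (picture, depth): 420x560x3 uint8, red, green, blue; 420x560 float32, m along the optical axis (not along the pixel's ray), 0 where there is no reading.
- eyes.calibration(name): a dict with "mtx" (3x3 intrinsics, pixels), "R" (3x3) and "t" (3): a world point X has camera coordinates R X + t. Camera axes: x right, y down, z forward; pixel columns grow to the right and rows downward; lengths in m; the calibration is good to about 2 mm. A picture is of the moment at which its call begins: read the wrist's pose just before it. calibration takes no time and is no camera call; for the wrist camera it gives the pose at the moment of the call.
- job.job_done(): hands the job in; it is judged then, once.
The state is a dict: "clock": time; "joint_positions": joint angles; "qvel": joint speeds; "effort": joint torques, N m; "ee_pos": TCP position; "ee_rot": TCP orientation; "contact_force": force on the tool from outside, world axes, zero at the start; "moment": the same for the moment, N m; "opening": finger opening in m; "grip_force": force on a finger pad.
Only numpy, scipy, OpenCV 4.12 (cv2) and the standard library are available. Lean on these libraries where they do the work, as an engineer would, in place of code of your own. Each camera call takes 0.05 s, during which the arm holds its last target. There are 200 camera calls.

## Task

The steel cartridge lying on the photo station must have its label photographed from overhead: without lifting it off the bed, roll it until its paper label faces straight up, and leave it lying there untouched. Only then pull the lamp's spring-return shutter out by its upright grip until its front edge is level with the far face of the small index tab on the housing, which is the mark, and keep it there: the program finishes while the gripper is still holding the shutter at the mark. Leave the bottle, the vial tray and the wrench where they are.

Things in the scene. Friction and masses are not known exactly. Their poses are not given: they have to be found in the camera images.
- station: Fixed photo station: white base plate 260 (x) x 380 (y) x 12 mm; origin at the centre of its underside, on the bench; +x points away from its front. Grey mat (bed): x -95..95, y -175..35 mm, top at z 14 mm; a lip 8 mm above the mat outside each y end, none at the x ends. White lamp housing: x -130..130, y 90..180 mm, top at z 100 mm. Place and yaw vary.
- cartridge: Plain steel cylinder, 30 mm diameter, 110 mm long, 0.18 to 0.35 kg, lying on the bed along the station's x (within 0.25 rad); it rolls, and stays where it is left. Origin mid-axis, 29 mm above the bench; x along the axis; z out through the middle of its paper label (60 mm long, 19 mm round the girth, dark bars).
- cartridge_mid (a point): Same point as the cartridge's origin. At the start the label is about 2.0 rad from straight up, turned to the station's -y side and partly down; rolling the cartridge 30 mm towards the lamp housing (+y) brings it up. A fingertip dragged over its top travels twice as far as the cartridge. Friction of fingertip and mat on it is about 0.5 or more.
- shutter (a joint): How far the shutter is pulled out, m: 0 shut (start), 0.08 end stop; it moves in the station's -x direction. A spring pulls it shut: 2.4 N when shut plus 60 N per m (6 N at 60 mm), with slight friction; let go, it slides back.
- shutter_grip (a point): Centre of the shutter's upright black grip, a block 24 (station x) x 14 (y) x 44 mm (z) that stands on the shutter's 4 mm top plate, from 104 to 148 mm above the bench; this point is 126 mm above the bench. Nothing higher than the plate within 30 mm of it. Axes parallel to the station's; moves with the shutter.
- shutter_edge (a point): Point on the front (station -x) edge of the shutter's dark steel top plate (80 x 65 x 4 mm), on the tab's side, 104 mm above the bench, 40 mm ahead (-x) and 30 mm to +y of the grip's centre. Moves with the shutter.
- marker: Small black index tab, 8 (x) x 22 (y) x 10 mm, fixed on the housing's top beside the shutter's path; its place along it varies. Origin at the middle of the lower edge of its far (station +x) face, which is the mark. Axes parallel to the station's. The shutter's front edge starts 35 to 60 mm to +x of the mark; it is at the mark when shutter_edge has x = 0 in this frame.
- solvent_bottle: Bystander: glass bottle, 70 mm in diameter, 150 mm tall, standing; origin under its centre. Do not disturb.
- vial_tray: Bystander: dark tray of capped vials, 120 x 90 x 46 mm; origin under its centre. Do not disturb.
- wrench: Bystander: steel wrench 150 mm long lying on the bench; origin under its centre. Do not disturb.
Things that resemble listed ones, but are neither listed nor needed, are in the scene too. There is more than one size of the cartridge; the job needs the middle-sized.

How it is judged:
By the outcome, as a careful person would: the job done as asked, in the order asked, and still so for the second after the job is handed in, while the arm keeps its last pose, push and grip.
It also fails if it takes over 54 s, if anything falls off the work surface, if the arm or the gripper's body presses on something with over 40 N, if the wrist force passes 120 N, or if a joint passes its speed limit or range.

## Working session

There is one attempt and no reset: what is moved stays moved. The work goes in short steps, Python scripts to look and compute and a shell command to move; the robot and the scene stay as the last step left them, time stands still between calls to the robot, and variables do not carry over. Pictures are saved under pics/ and viewed, at most 10 in all, crops included, and the job is handed in when it is done.

```bash
ls; mkdir -p pics; cat > h.py <<'E'
import numpy as np,cv2
from bench import telemetry,eyes,job,ctrl
def cap(n):
    c=eyes.calibration(n);p,d=eyes.capture(n);return p,d,c
def ray(c,u,v,z):
    K,R,t=map(np.array,(c["mtx"],c["R"],c["t"]));o=-R.T@t
    r=R.T@np.linalg.solve(K,[u,v,1.]);return o+r*(z-o[2])/r[2]
def proj(c,X):
    K,R,t=map(np.array,(c["mtx"],c["R"],c["t"]));q=K@(R@np.array(X)+t);return q[:2]/q[2]
E
python3 - <<'E'
from h import *
s=telemetry.read_state();print({k:np.round(v,3) for k,v in s.items()},ctrl.grip_point_offset)
for n in("top","scene"):
    p,d,c=cap(n);np.savez(n,p=p,d=d,**c);cv2.imwrite(f"pics/{n}.png",p[...,::-1]);print(n,np.round(-np.array(c["R"]).T@c["t"],3))
E
```

```text
pics
{'clock': np.float64(0.0), 'joint_positions': array([ 1.132,  0.159,  1.598, -0.   ,  1.386, -0.21 ]), 'qvel': array([-0.   ,  0.001,  0.001, -0.001, -0.   ,  0.   ]), 'effort': array([ 1.0000e-03, -3.8559e+01, -3.2210e+01,  7.0000e-02,  3.8000e-02,
       -0.0000e+00]), 'ee_pos': array([0.13 , 0.559, 0.214]), 'ee_rot': array([-3.14 , -0.   ,  2.913]), 'contact_force': array([-0.189, -0.499, -0.347]), 'moment': array([-0.011,  0.031, -0.064]), 'grip_force': np.float64(0.0), 'opening': np.float64(0.092)} 0.0187
top [ 0.424 -0.006  1.166]
scene [ 1.152 -0.815  0.969]
```

View pics/top.png

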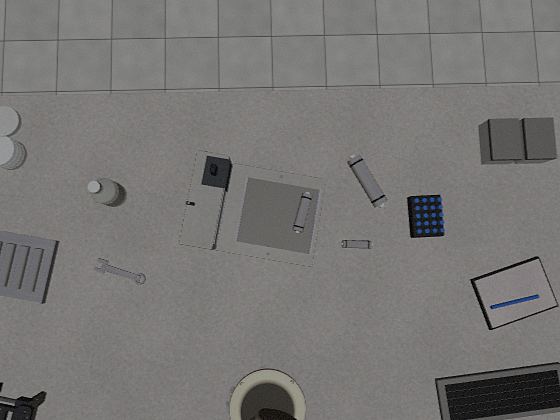

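View pics/scene.png

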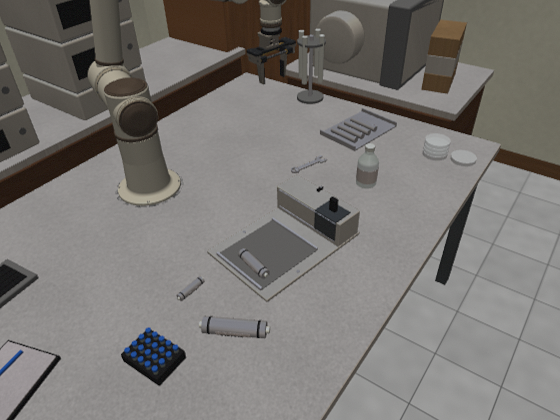

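The top view shows three cylinders:
- On the bed at (302,213), middle-sized. This is the one I want.
- A big one at (367,181).
- A small one at (356,244).

The shutter plate is at (216,172) with its grip at (213,169), and the tab is at (190,204). I'll check the choice in a close crop.

```bash
python3 - <<'E'
from h import *
c=dict(np.load("top.npz"));p=c["p"]
cr=cv2.resize(p[140:275,170:340],None,fx=4.5,fy=4.4,interpolation=cv2.INTER_CUBIC)
cv2.imwrite("pics/crop.png",np.clip(cr[...,::-1]*1.4,0,255).astype(np.uint8))
def box(lo,hi,z,roi,name):
    g=p.max(2).astype(int);m=((g>=lo)&(g<=hi)).astype(np.uint8)
    M=np.zeros_like(m);x0,y0,x1,y1=roi;M[y0:y1,x0:x1]=m[y0:y1,x0:x1]
    cs,_=cv2.findContours(M,cv2.RETR_EXTERNAL,cv2.CHAIN_APPROX_NONE)
    k=max(cs,key=cv2.contourArea);w=np.array([ray(c,u,v,z)[:2] for u,v in k[:,0]],np.float32)
    print(name,cv2.contourArea(k),cv2.boundingRect(k),cv2.minAreaRect(w))
g=p.max(2)
print("vals mat",g[210,260],"plate",g[225,231],"cart",g[213,300:306],"shut",g[180,208:225],"tab",g[200:208,186:196])
box(70,105,.014,(233,172,324,258),"mat")
box(0,30,.129,(183,196,200,212),"tab~")
box(0,60,.104,(195,148,235,192),"plate")
E
```

```text
vals mat 102 plate 128 cart [113 115 117 113 110 107] shut [51 48 51 50 54 54 49 49 52 56 48 46 48 48 55 52 52] tab [[138 133 133 131 132 128 122 127 127 119]
 [ 75  19  72 125 110 143 139 135 131 125]
 [ 55  73 127  98  13  20  28  51 100 133]
 [ 36  67 123  88  26  25  22  15  53 111]
 [ 85  46  22  22  14  27  27  21  47 108]
 [132 137 141 141 132  99  80  39  88 131]
 [101 130 125 129 126 132 136 135 128 131]
 [123 126 126 125 123 131 122 125 127 121]]
mat 4540.5 (237, 178, 82, 76) ((0.5402911901473999, -0.04537563771009445), (0.21239884197711945, 0.18917205929756165), 78.86722564697266)
tab~ 6.0 (188, 202, 6, 3) ((0.5651965737342834, 0.1864352822303772), (0.013057392090559006, 0.00527964998036623), 88.69645690917969)
plate 706.5 (202, 156, 30, 36) ((0.6497719883918762, 0.11996527016162872), (0.07183309644460678, 0.09097401797771454), 78.72177124023438)
```

View pics/crop.png

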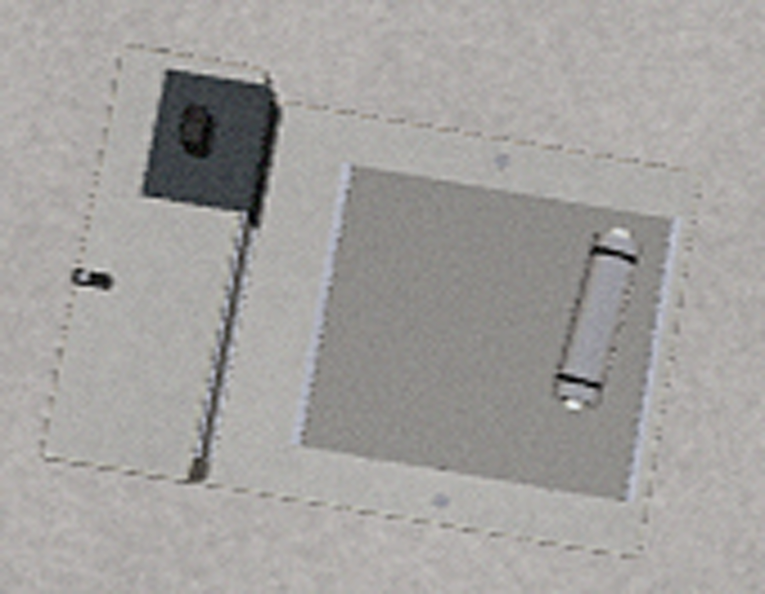

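The choice is confirmed: the cylinder on the bed is the middle-sized one. In crop pixels its ends are near (618,235) and (574,405).

```bash
python3 - <<'E'
from h import *
c=dict(np.load("top.npz"))
f=lambda x,y,z:ray(c,170+x/4.5,140+y/4.4,z)
a,b=f(618,235,.029),f(574,405,.029);m=(a+b)/2
print("cart",m,np.linalg.norm(a-b),np.arctan2(*(a-b)[1::-1]))
print("tab far edge",f(94,270,.11),"shut front corners",f(142,196,.104),f(250,212,.104),"grip top",f(198,122,.148))
q=telemetry.read_state();p=q["ee_pos"];yaw=q["ee_rot"][2];x=np.array([np.cos(yaw),np.sin(yaw)]);y=np.array([np.sin(yaw),-np.cos(yaw)])
for n,t in(("cart",m[:2]),("grip",f(198,122,.148)[:2])):
    e=t-p[:2];print(n,e@x*1000,e@y*1000)
E
```

```text
cart [ 0.54363554 -0.11570392  0.029     ] 0.11540304273868415 -0.2785798304183932
tab far edge [0.57216516 0.18896284 0.11      ] shut front corners [0.61807681 0.16119699 0.104     ] [0.60672245 0.09675111 0.104     ] grip top [0.65352825 0.12171749 0.148     ]
cart -555.7985437891509 -563.8230595530878
grip -608.9780754094539 -307.66437908836764
```

```bash
python3 -m crank '[[[-27,-28,0],0,255],[[-28,-28,0],0,255],[[-28,-28,0],0,255],[[-28,-28,0],0,255],[[-28,-28,0],0,255],[[-28,-28,0],0,255],[[-28,-28,0],0,255],[[-28,-28,0],0,255],[[-28,-28,0],0,255],[[-28,-28,0],0,255],[[-28,-28,0],0,255],[[-28,-28,0],0,255],[[-28,-28,0],0,255],[[-28,-28,0],0,255],[[-28,-28,0],0,255],[[-28,-28,0],0,255],[[-28,-28,0],0,255],[[-28,-28,0],0,255],[[-28,-28,0],0,255],[[-28,-28,0],0,255]]'
python3 - <<'E'
from h import *
s=telemetry.read_state();print(s["clock"],s["ee_pos"],s["ee_rot"],s["qvel"])
p,d,c=cap("wrist");np.savez("w1",p=p,d=d,**c);cv2.imwrite("pics/w1.png",p[...,::-1]);print(-np.array(c["R"]).T@c["t"])
E
```

```text
clock: 2.1
ee_pos: [0.5482, -0.1136, 0.214]
ee_rot: [3.141, -0.001, 2.912]
contact_force: [-0.0, 0.6, -0.1]
opening: 0.0007
grip_force: 0.0
2.1 [ 0.54820114 -0.11362685  0.2140279 ] [ 3.14131260e+00 -9.36041736e-04  2.91245803e+00] [-0.42451389  0.6932465  -0.74574586  0.0013414   0.04862446 -0.42379914]
[ 0.47633594 -0.09779341  0.38447705]
```

View pics/w1.png

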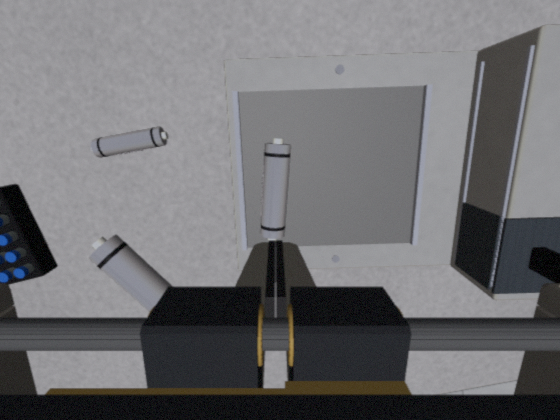

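The wrist view shows the cartridge from (278,142) to (273,238) on the bed, with the label hidden. The small cylinder is at (130,142) and the big one at (130,275). The arm was still settling, so I'll retake the picture and segment it.

```bash
cat > seg.py <<'E'
from h import *
def cart(p,c,d,dbg=True):
    # points standing above the mat by depth, within the bed
    K,R,t=map(np.array,(c["mtx"],c["R"],c["t"]))
    v,u=np.mgrid[0:420,0:560];P=np.stack([(u-K[0,2])*d/K[0,0],(v-K[1,2])*d/K[1,1],d],-1)
    W=(P-t)@R
    m=((W[...,2]>.022)&(W[...,2]<.05)&(abs(W[...,0]-.54)<.1)&(W[...,1]>-.15)&(W[...,1]<.06)&(d>0)).astype(np.uint8)
    n,l,s,_=cv2.connectedComponentsWithStats(m);k=1+np.argmax(s[1:,4])
    w=W[l==k];r=cv2.minAreaRect(w[:,:2].astype(np.float32))
    print("area",s[k],"rect",r,"ztop",np.percentile(w[:,2],95));return l==k,W
E
python3 - <<'E'
from seg import *
s=telemetry.read_state();print(s["clock"],s["ee_pos"],s["ee_rot"][2],abs(s["qvel"]).max())
p,d,c=cap("wrist");np.savez("w2",p=p,d=d,**c)
m,W=cart(p,c,d)
c=dict(np.load("top.npz"));cart(c["p"],c,c["d"])
E
```

```text
2.15 [ 0.55025902 -0.11866284  0.21372898] 2.9092185676903872 0.08201725262157324
area [ 265  135   31  103 2483] rect ((0.5456647276878357, -0.11455826461315155), (0.03054235130548477, 0.12186930328607559), 73.41459655761719) ztop 0.044636219342595346
area [293 192  19  42 421] rect ((0.5445928573608398, -0.11526264250278473), (0.030397916212677956, 0.1215546652674675), 73.6675796508789) ztop 0.046073543293611983
```

```bash
python3 -m crank '[[[6,-4,0],0.057,255],[[0,0,40],0,255],[[0,0,40],0,255],[[0,0,40],0,255],[[0,0,30],0,255],[[0,0,10],0,255],[[0,0,0],0,255],[[0,0,2],0,255],[[0,0,2],0,255],[[0,0,2],0,255],[[0,0,0],0,255]]'
```

```text
clock: 3.3
ee_pos: [0.5415, -0.1149, 0.0492]
ee_rot: [-3.141, 0.001, 2.856]
contact_force: [-0.5, -0.2, 1.0]
opening: 0.0001
grip_force: 0.0
```

```bash
python3 -m crank '[[[0,-5,2],0,255],[[0,0,2],0,255],[[0,0,1],0,255],[[0,0,0],0,255]]'
```

```text
clock: 3.7
ee_pos: [0.5398, -0.1198, 0.0442]
ee_rot: [-3.141, 0.0, 2.856]
contact_force: [-1.1, 0.8, 4.3]
opening: 0.0006
grip_force: 2.4
```

```bash
python3 -m crank '[[[0,0,1],0,255],[[0,0,0],0,255]]'; python3 -m crank '[[[0,4,0],0,255],[[0,4,0],0,255],[[0,4,0],0,255],[[0,4,0],0,255],[[0,4,0],0,255],[[0,4,0],0,255],[[0,0,0],0,255]]'
python3 - <<'E'
from seg import *
c=dict(np.load("top.npz"));b=c["p"]
p,d,c=cap("top");cart(p,c,d)
p,d,c=cap("wrist");cart(p,c,d);cv2.imwrite("pics/w3.png",cv2.resize(p[...,::-1][60:300,160:480],None,fx=2,fy=2))
E
```

```text
clock: 3.9
ee_pos: [0.54, -0.1199, 0.0441]
ee_rot: [-3.141, 0.0, 2.856]
contact_force: [-5.2, 0.9, 11.9]
opening: 0.0001
grip_force: 5.4
clock: 4.6
ee_pos: [0.5471, -0.0964, 0.0442]
ee_rot: [-3.141, 0.001, 2.856]
contact_force: [-3.9, 0.7, 10.7]
opening: 0.0003
grip_force: 5.1
area [289 218  13  14 127] rect ((0.5086740255355835, -0.09064582735300064), (0.029154637828469276, 0.03904680535197258), 71.90000915527344) ztop 0.04651389523207942
area [ 244  156   54  106 4122] rect ((0.5223158001899719, -0.09360642731189728), (0.03251597657799721, 0.06591024994850159), 72.6337890625) ztop 0.0447579002835158
```

View pics/w3.png

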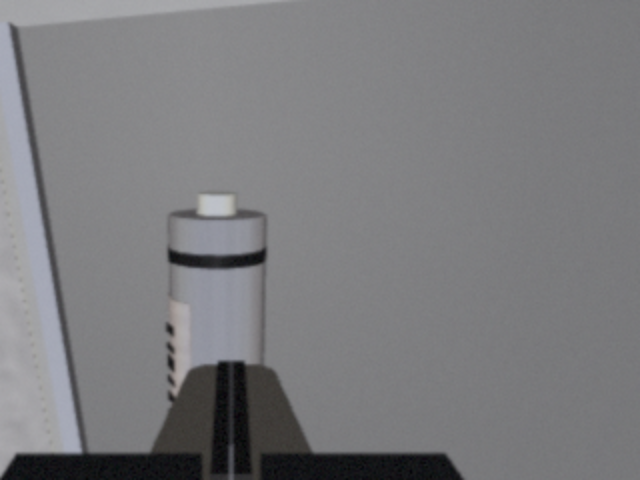

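The label's edge has come into view on the cartridge's left side, at about (180,340) in the crop, so it's rolling without slipping. Second stroke.

```bash
python3 -m crank '[[[0,0,-6],0,255],[[0,-12,0],0,255],[[0,0,0],0,255],[[0,0,4],0,255],[[0,0,2],0,255],[[0,0,0],0,255]]'; python3 -m crank '[[[0,4,0],0,255],[[0,4,0],0,255],[[0,4,0],0,255],[[0,4,0],0,255],[[0,4,0],0,255],[[0,3,0],0,255],[[0,0,0],0,255],[[0,0,-10],0,255],[[0,0,-20],0,255],[[50,0,-10],0,255],[[0,0,0],0,255],[[0,0,0],0,255]]'
cat > lab.py <<'E'
from seg import *
import sys
s=telemetry.read_state();print(s["clock"],s["ee_pos"],s["ee_rot"][2])
p,d,c=cap("wrist");m,W=cart(p,c,d)
cv2.imwrite(sys.argv[1],cv2.resize(p[...,::-1][60:330,160:480],None,fx=2.2,fy=2.2));np.savez("last",p=p,d=d,**c)
E
python3 lab.py pics/w4.png
```

```text
clock: 5.3
ee_pos: [0.5434, -0.1085, 0.044]
ee_rot: [-3.141, 0.0, 2.856]
contact_force: [-4.4, 0.3, 12.9]
opening: -0.0
grip_force: 6.5
clock: 6.5
ee_pos: [0.5015, -0.0717, 0.0821]
ee_rot: [3.142, -0.001, 2.856]
contact_force: [0.6, -0.0, 0.6]
opening: 0.0005
grip_force: 0.0
6.5 [ 0.50154417 -0.07168944  0.08205637] 2.855740502883026
area [252 217  39  30 763] rect ((0.5022229552268982, -0.07664427161216736), (0.030421804636716843, 0.01871483214199543), 80.15730285644531) ztop 0.04406621627937806
```

View pics/w4.png

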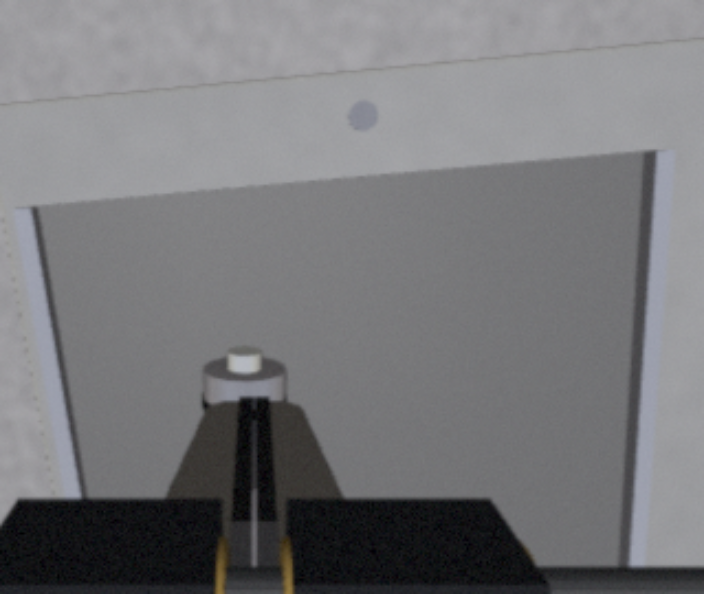

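That was the wrong way: the fingers hide the cartridge. I'll move the other way so the camera sits straight above it.

```bash
python3 -m crank '[[[0,-6,-20],0,255],[[-43,0,0],0,255],[[-43,0,0],0,255],[[-42,0,0],0,255],[[0,0,0],0,255],[[0,0,0],0,255],[[0,0,0],0,255]]'
python3 lab.py pics/w5.png
```

```text
clock: 7.25
ee_pos: [0.6232, -0.1138, 0.1021]
ee_rot: [3.142, -0.001, 2.856]
contact_force: [-0.3, -0.3, 0.6]
opening: 0.0004
grip_force: 0.0
7.25 [ 0.623218   -0.11379456  0.10214248] 2.8558008881123844
area [ 259   37   41  170 6179] rect ((0.5524765849113464, -0.09105102717876434), (0.0298453401774168, 0.12260963022708893), 73.58601379394531) ztop 0.044970088128536874
```

View pics/w5.png

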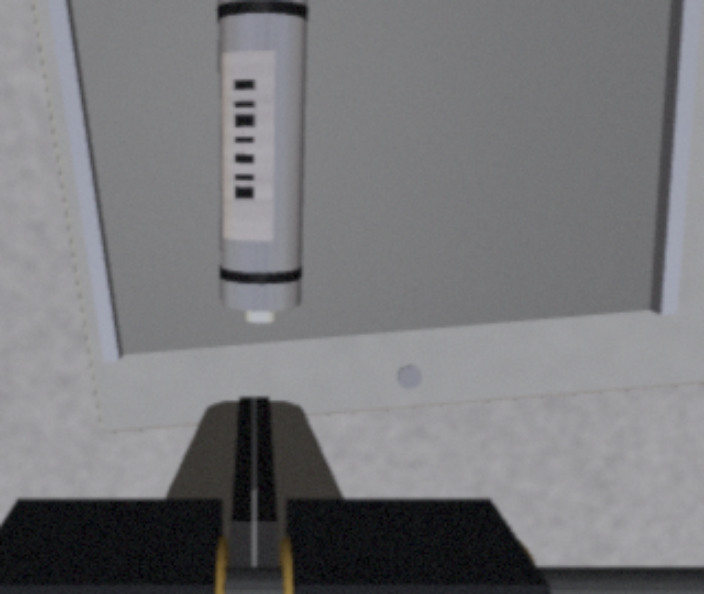

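The label is now up but still turned to the left: it spans x 225–273 in the crop, while the body spans 220–302. Next I'll work out the remaining angle by casting rays onto the cylinder.

```bash
cat > ang.py <<'E'
from seg import *
c=dict(np.load("last.npz"));p,d=c["p"],c["d"];m,W=cart(p,c,d)
K,R,t=c["mtx"],c["R"],c["t"];o=-R.T@t
w=W[m].astype(np.float32);(cx,cy),sz,a=cv2.minAreaRect(w[:,:2])
if sz[0]>sz[1]:a+=90
yaw=np.deg2rad(a-90);ax=np.array([np.cos(yaw),np.sin(yaw)]);pe=np.array([-ax[1],ax[0]])
f=p.astype(float);warm=cv2.blur(f[...,0]-f[...,2],(3,3))
print("warm pct",np.percentile(warm[m],[5,25,50,75,95]))
mm=(cv2.erode(m.astype(np.uint8),np.ones((3,3)))>0)
lo,hi=np.percentile(warm[mm],[20,95]);L=mm&(warm>(lo+hi)/2)
n,l,s,_=cv2.connectedComponentsWithStats(cv2.morphologyEx(L.astype(np.uint8),cv2.MORPH_CLOSE,np.ones((9,9))));k=1+np.argmax(s[1:,4]);print(s[k])
v,u=np.nonzero(l==k);r=(np.c_[u,v,np.ones(len(u))]@np.linalg.inv(K).T)@R
# ray-cylinder in (perp,z) plane; radius 15 mm, axis height 29 mm
A=np.c_[r[:,:2]@pe,r[:,2]];O=np.array([(o[:2]-[cx,cy])@pe,o[2]-.029])
qa=(A**2).sum(1);qb=A@O;qc=O@O-.015**2;D=qb**2-qa*qc;ok=D>0
x=O+A[ok]*((-qb[ok]-np.sqrt(D[ok]))/qa[ok])[:,None];th=np.arctan2(x[:,0],x[:,1])
vv=v[ok];e=np.array([(th[vv==i].min(),th[vv==i].max()) for i in np.unique(vv)])
lo,hi=np.median(e,0);print("yaw",yaw,"edges",lo,hi,"width",hi-lo,"(1.267) centre",(lo+hi)/2,"by + edge",hi-.633)
print("dark bars centre col etc; mid",cx,cy)
E
python3 ang.py
```

```text
area [ 259   37   41  170 6179] rect ((0.5524765849113464, -0.09105102717876434), (0.0298453401774168, 0.12260963022708893), 73.58601379394531) ztop 0.044970088128536874Traceback (most recent call last):
  File "ang.py", line 4, in <module>
    w=W[m].astype(np.float32);(cx,cy),sz,a=cv2.minAreaRect(w[:,:2])
                                           ~~~~~~~~~~~~~~~^^^^^^^^^
cv2.error: OpenCV(4.12.0) /io/opencv/modules/imgproc/src/convhull.cpp:143: error: (-215:Assertion failed) total >= 0 && (depth == CV_32F || depth == CV_32S) in function 'convexHull'
```

```bash
sed -i 's/minAreaRect(w\[:,:2\])/minAreaRect(w[:,:2].copy())/' ang.py; python3 ang.py
```

```text
area [ 259   37   41  170 6179] rect ((0.5524765849113464, -0.09105102717876434), (0.0298453401774168, 0.12260963022708893), 73.58601379394531) ztop 0.044970088128536874
warm pct [-12.22222222  -8.72222222  -3.          -1.33333333   4.55555556]
[ 260   47   39  152 2895]
yaw -0.2864781026725867 edges -1.0676246488980534 1.0894626559647456 width 2.1570873048627988 (1.267) centre 0.010919003533346072 by + edge 0.45646265596474556
dark bars centre col etc; mid 0.5524765849113464 -0.09105102717876434
```

```bash
python3 - <<'E'
from h import *
p=np.load("last.npz")["p"].astype(int)
# rows of label without bars: crop v~215-235 -> rows ~158-167
r=p[157:167,255:302].mean(0);print(np.c_[np.arange(255,302),r].round(0).astype(int).tolist())
E
```

```text
[[255, 128, 128, 130], [256, 127, 127, 129], [257, 128, 128, 130], [258, 126, 126, 128], [259, 119, 118, 121], [260, 111, 109, 110], [261, 137, 130, 130], [262, 159, 151, 149], [263, 165, 159, 156], [264, 166, 162, 160], [265, 166, 162, 164], [266, 166, 163, 167], [267, 167, 163, 168], [268, 166, 163, 169], [269, 167, 164, 170], [270, 166, 163, 168], [271, 166, 163, 169], [272, 166, 163, 169], [273, 167, 163, 169], [274, 166, 163, 169], [275, 166, 163, 168], [276, 166, 163, 169], [277, 167, 164, 169], [278, 166, 163, 169], [279, 166, 163, 169], [280, 166, 163, 169], [281, 166, 162, 169], [282, 165, 162, 168], [283, 161, 159, 166], [284, 149, 149, 156], [285, 140, 141, 149], [286, 139, 140, 148], [287, 140, 141, 148], [288, 138, 140, 146], [289, 136, 138, 143], [290, 133, 134, 137], [291, 129, 128, 132], [292, 126, 125, 128], [293, 122, 120, 123], [294, 115, 113, 115], [295, 104, 101, 103], [296, 90, 88, 90], [297, 103, 102, 104], [298, 124, 124, 126], [299, 126, 126, 128], [300, 126, 126, 128], [301, 125, 126, 128]]
```

```bash
sed -i 's/^lo,hi=np.percentile.*/L=m\&(cv2.GaussianBlur(f[...,0],(0,0),.7)>152)/' ang.py; python3 ang.py
```

```text
area [ 259   37   41  170 6179] rect ((0.5524765849113464, -0.09105102717876434), (0.0298453401774168, 0.12260963022708893), 73.58601379394531) ztop 0.044970088128536874
warm pct [-12.22222222  -8.72222222  -3.          -1.33333333   4.55555556]
[ 262   83   23   87 1823]
yaw -0.2864781026725867 edges -0.9947302563393617 0.22796408214205063 width 1.2226943384814124 (1.267) centre -0.38338308709865554 by + edge -0.40503591785794935
dark bars centre col etc; mid 0.5524765849113464 -0.09105102717876434
```

```bash
python3 -m crank '[[[37,-1,0],0,255],[[37,0,0],0,255],[[0,0,30],0,255],[[0,0,20],0,255],[[0,0,4],0,255],[[0,0,0],0,255],[[0,0,4],0,255],[[0,0,2],0,255],[[0,0,0],0,255]]'; python3 -m crank '[[[0,4,0],0,255],[[0,4,0],0,255],[[0,4,0],0,255],[[0,0,0],0,255],[[0,0,0],0,255]]';python3 -m crank '[[[0,0,-10],0,255],[[0,0,-30],0,255],[[0,0,-20],0,255],[[-37,0,0],0,255],[[-37,0,0],0,255],[[0,0,0],0,255],[[0,0,0],0,255],[[0,0,0],0,255]]'
python3 lab.py pics/w6.png; python3 ang.py
```

```text
clock: 8.2
ee_pos: [0.5535, -0.0945, 0.0443]
ee_rot: [-3.141, 0.002, 2.856]
contact_force: [-2.0, 0.4, 6.8]
opening: 0.0001
grip_force: 3.3
clock: 8.7
ee_pos: [0.557, -0.0828, 0.0443]
ee_rot: [-3.141, 0.002, 2.856]
contact_force: [-2.5, 1.2, 5.5]
opening: 0.0003
grip_force: 3.0
clock: 9.5
ee_pos: [0.6259, -0.1031, 0.1025]
ee_rot: [3.142, -0.001, 2.856]
contact_force: [0.5, 0.2, 0.1]
opening: 0.0002
grip_force: 0.0
9.5 [ 0.62589399 -0.10305509  0.10254836] 2.8559191577358347
area [ 252   38   42  169 6148] rect ((0.5542229413986206, -0.08510787039995193), (0.030072098597884178, 0.12232723832130432), 73.53215789794922) ztop 0.04508611472315423
area [ 252   38   42  169 6148] rect ((0.5542229413986206, -0.08510787039995193), (0.030072098597884178, 0.12232723832130432), 73.53215789794922) ztop 0.04508611472315423
warm pct [-12.22222222  -6.22222222  -2.55555556  -1.           0.77777778]
[ 260   84   26   86 1999]
yaw -0.2874180653793302 edges -0.641390906067741 0.604356992914964 width 1.2457478989827049 (1.267) centre -0.018516956576388466 by + edge -0.028643007085035976
dark bars centre col etc; mid 0.5542229413986206 -0.08510787039995193
```

View pics/w6.png

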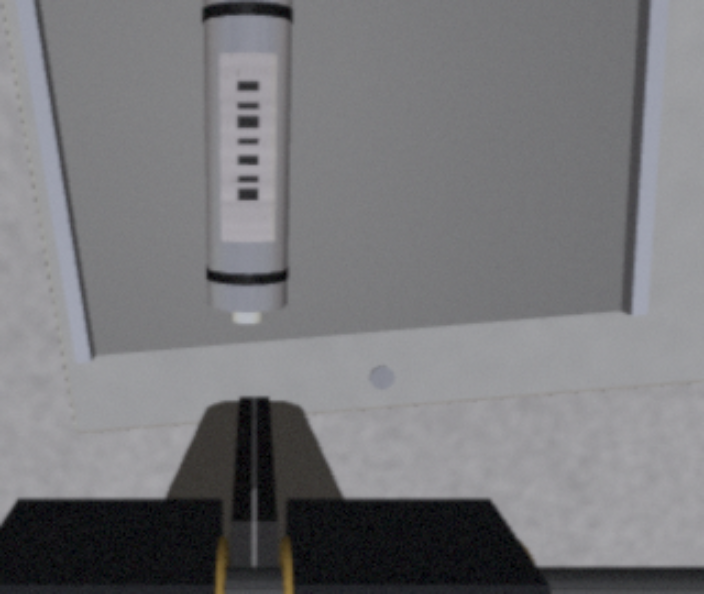

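The label now faces straight up, within about 0.02 rad, and nothing is touching the cartridge. Next I'll rise, align with the station's yaw, open the gripper and go over the shutter grip.

```bash
python3 -m crank '[[[0,0,-40],0,255],[[0,0,-40],0,255],[[0,0,-40],0,255],[[0,0,-30],-0.092,255],[[17,0,0],0,0],[[0,38,0],0,0],[[0,38,0],0,0],[[0,38,0],0,0],[[0,38,0],0,0],[[0,38,0],0,0],[[0,36,0],0,0],[[0,0,0],0,0],[[0,0,0],0,0],[[0,0,0],0,0]]'
python3 - <<'E'
from h import *
s=telemetry.read_state();print(s["clock"],s["ee_pos"],s["ee_rot"],abs(s["qvel"]).max(),s["opening"])
p,d,c=cap("wrist");np.savez("g1",p=p,d=d,**c);cv2.imwrite("pics/g1.png",np.clip(p[...,::-1]*1.3,0,255))
E
```

```text
clock: 10.95
ee_pos: [0.6531, 0.1207, 0.2526]
ee_rot: [-3.141, -0.0, 2.947]
contact_force: [0.4, 0.0, -0.2]
opening: 0.0784
grip_force: 0.0
10.95 [0.65310419 0.12065263 0.25255972] [-3.14108475e+00 -8.71891608e-05  2.94698910e+00] 0.013374122558555489 0.07840153772599721[ WARN:0@0.812] global loadsave.cpp:1063 imwrite_ Unsupported depth image for selected encoder is fallbacked to CV_8U.
```

View pics/g1.png

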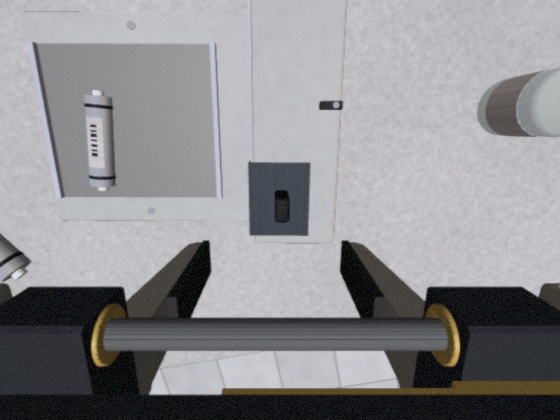

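The view shows the shutter plate at (249–309, 163–236), with the grip at (282,207) between the open fingers. The tab is at (319–343, 100–110), and its lower edge is the mark.

```bash
cat > mk.py <<'E'
from h import *
YAW=-0.1945;ex=np.array([np.cos(YAW),np.sin(YAW)]);ey=np.array([-ex[1],ex[0]])
def edge(p,us,v0,v1,sgn):
    g=p[v0:v1,us[0]:us[1]].astype(float).mean((1,2));lo,hi=np.percentile(g,[8,92]);h=(lo+hi)/2
    for i in range(len(g)-1):
        if (g[i]-h)*(g[i+1]-h)<=0 and (g[i+1]-g[i])*sgn>0:return v0+i+(g[i]-h)/(g[i]-g[i+1])
E
python3 - <<'E'
from mk import *
c=dict(np.load("g1.npz"));p=c["p"]
print("tab rows",p[96:116,322:330].mean((1,2)).round().tolist())
vt=edge(p,(322,330),104,116,+1);vp=edge(p,(295,306),155,172,-1);vp2=edge(p,(253,265),155,172,-1)
t=ray(c,326,vt,.100);e=ray(c,300,vp,.104);e2=ray(c,259,vp2,.104)
print(vt,vp,vp2,t,e,"yaw",np.arctan2(*(e-e2)[1::-1])-np.pi/2)
print("gap mm",1000*(e-t)[:2]@ex)
# grip top face centre: dark blob
g=p.max(2)[185:225,268:296];cs,_=cv2.findContours(((g<30)*255).astype(np.uint8),0,1);k=max(cs,key=cv2.contourArea);print(cv2.boundingRect(k))
x,y,w,h=cv2.boundingRect(k);G=ray(c,268+x+w/2-.5,185+y,.148);print("grip top near edge",G,"expect from edge +28mm:",e[:2]+ex*.028)
q=telemetry.read_state();print("grip from plate edge",(e2+e)[:2]/2+ex*.04)
E
```

```text
tab rows [149.0, 148.0, 148.0, 145.0, 121.0, 70.0, 41.0, 39.0, 39.0, 40.0, 38.0, 38.0, 36.0, 67.0, 137.0, 148.0, 150.0, 149.0, 150.0, 149.0]
109.37595238095238 162.18177394034538 161.8329397734049 [0.57254077 0.18747984 0.1       ] [0.61901582 0.15256011 0.104     ] yaw -0.20169461390081977
gap mm 52.34787776517548
(7, 5, 14, 32)
grip top near edge [0.63543064 0.12902497 0.148     ] expect from edge +28mm: [0.64648786 0.14714838]
grip from plate edge [0.65399465 0.12396125]
```

```bash
python3 -m crank '[[[0,3.5,0],0,0],[[0,0,35],0,0],[[0,0,35],0,0],[[0,0,35],0,0],[[0,0,25],0,0],[[0,0,10],0,0],[[0,0,0],0,0],[[0,0,0],0,0]]'; python3 -m crank '[[[0,0,0],0,200],[[0,0,0],0,255],[[0,0,0],0,255],[[0,0,0],0,255],[[0,0,0],0,255],[[0,0,0],0,255],[[0,0,0],0,255],[[0,0,0],0,255]]' 35
```

```text
clock: 11.8
ee_pos: [0.6553, 0.1248, 0.1141]
ee_rot: [3.141, 0.002, 2.947]
contact_force: [0.1, -0.2, 0.2]
opening: 0.0917
grip_force: 0.0
clock: 12.6
ee_pos: [0.6542, 0.125, 0.1123]
ee_rot: [-3.142, -0.0, 2.948]
contact_force: [-0.1, 0.4, 0.8]
opening: 0.03
grip_force: 0.0
```

```bash
python3 -m crank '[[[0,0,0],0,255],[[0,0,0],0,255],[[0,0,0],0,255],[[0,0,0],0,255],[[0,0,0],0,255]]' 35
```

```text
clock: 13.1
ee_pos: [0.6546, 0.1266, 0.1124]
ee_rot: [3.139, 0.001, 2.948]
contact_force: [2.6, 5.7, -1.3]
opening: 0.0139
grip_force: 35.0
```

```bash
python3 -m crank '[[[0,1.5,0],0,255],[[5,0,0],0,255],[[6,0,0],0,255],[[6,0,0],0,255],[[6,0,0],0,255],[[6,0,0],0,255],[[6,0,0],0,255],[[6,0,0],0,255],[[6,0,0],0,255],[[4,0,0],0,255],[[0,0,0],0,255],[[0,0,0],0,255],[[0,0,0],0,255]]'
python3 - <<'E'
from mk import *
s=telemetry.read_state();print(s["clock"],s["ee_pos"],(s["ee_pos"]-[.6546,.1266,.1124])[:2]@ex*1000)
p,d,c=cap("wrist");np.savez("g2",p=p,d=d,**c)
p2,d2,c2=cap("top");np.savez("t2",p=p2,d=d2,**c2)
cv2.imwrite("pics/g2.png",np.clip(p[...,::-1]*1.3,0,255).astype(np.uint8))
E
```

```text
clock: 14.4
ee_pos: [0.6045, 0.1367, 0.1124]
ee_rot: [3.141, 0.001, 2.948]
contact_force: [5.9, 1.6, -5.6]
opening: 0.0136
grip_force: 35.0
14.4 [0.60453734 0.13667397 0.11237497] -51.06575469852854
```

View pics/g2.png

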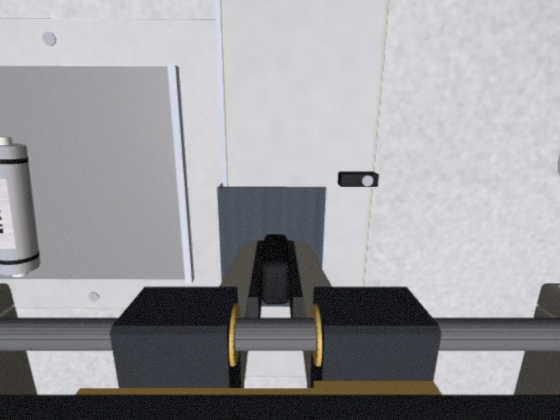

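The plate's front edge (row ~187, columns 218–325) is nearly level with the tab's far face (row ~186, columns 338–378). Now to measure the remainder.

```bash
cat > gap.py <<'E'
from mk import *
import sys
c=dict(np.load(sys.argv[1]));p=c["p"]
print("tab",p[180:194,343:352].mean((1,2)).round().tolist(),"plate",p[178:196,300:320].mean((1,2)).round().tolist())
vt=edge(p,(342,358),180,196,+1);vp=edge(p,(296,320),178,198,-1);vp2=edge(p,(226,250),178,198,-1)
t=ray(c,350,vt,.100);e=ray(c,308,vp,.104);e2=ray(c,238,vp2,.104)
print(vt,vp,vp2,t,e,"yaw",np.arctan2(*(e-e2)[1::-1])-np.pi/2,"gap mm",1000*(e-t)[:2]@ex, "gap if tab edge at .110",1000*(e-ray(c,350,vt,.11))[:2]@ex)
E
python3 gap.py g2.npz
```

```text
tab [39.0, 39.0, 39.0, 37.0, 37.0, 35.0, 65.0, 152.0, 164.0, 164.0, 165.0, 164.0, 165.0, 165.0] plate [162.0, 162.0, 163.0, 162.0, 162.0, 162.0, 163.0, 161.0, 138.0, 80.0, 63.0, 65.0, 66.0, 66.0, 66.0, 66.0, 65.0, 65.0]
186.41028696498054 186.41374762808348 186.10197277021396 [0.57428869 0.18802232 0.1       ] [0.56857665 0.16267306 0.104     ] yaw -0.19719741696185578 gap mm -0.7049274285321756 gap if tab edge at .110 1.1761849310870733
```

From here the visible edges are the tab's top far edge (z 0.110) and the plate's lower front edge (z 0.100). That leaves about 1.8 mm, which agrees with the first measurement (52.8 mm) minus the 51.1 mm already pulled.

```bash
python3 -m crank '[[[1.8,0,0],0,255],[[0,0,0],0,255],[[0,0,0],0,255],[[0,0,0],0,255],[[0,0,0],0,255]]'
python3 - <<'E'
from mk import *
s=telemetry.read_state();print(s["clock"],(s["ee_pos"]-[.6546,.1266,.1124])[:2]@ex*1000)
p,d,c=cap("wrist");np.savez("g3",p=p,d=d,**c)
vt=edge(p,(342,358),174,194,+1);vp=edge(p,(296,318),174,198,-1)
print(vt,vp,"gap",1000*(ray(c,308,vp,.100)-ray(c,350,vt,.110))[:2]@ex)
E
```

```text
clock: 15.0
ee_pos: [0.6028, 0.137, 0.1124]
ee_rot: [3.141, 0.001, 2.948]
contact_force: [4.8, 2.7, -4.9]
opening: 0.0136
grip_force: 35.0
15.0 -52.786205277492144
189.384259077527 186.40922476586888 gap 0.18931955308475068
```

```bash
python3 -c "
from bench import job;print(job.job_done())"
```

```text
the job is handed in; nothing more can be done
None
```

The job is handed in at about 15 s of the 54 s limit: the cartridge lies untouched on the bed with its label up (measured within about 0.03 rad), and the gripper is still holding the shutter about 0.2 mm from the mark.

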